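# Hang the key-blank bin back on its screw

## Task

Pick up the empty yellow parts bin by the tab on its front and hang it back in its place on the teal board, marked by a painted outline: feel for the screw head with the keyhole in the bin's back plate, put the keyhole over the head, and, still holding the bin, slide it down until the screw is fully home in the slot before letting go. Be gentle: the screw only sits in a wall plug and the board is thin, so never lean hard on either, and leave the other things on the bench where they are.

Things in the scene. Friction and masses are not known exactly. Their poses are not given: they have to be found in the camera images.
- bin_grip (a point): Centre of the grip tab at the top of the yellow bin's front wall. The tab is 10 mm thick (along the bin's x) and 44 mm wide (y), from 20 mm below this point to 12 mm above it. The point lies 49.5 mm before (-x) the bin's origin and 65 mm above its underside. Axes as the bin's.
- bin_slot (a point): Closed upper end of the keyhole's slot, on the rear face of the yellow bin's back plate: where the screw's axis is when the bin hangs fully home. It lies 97 mm behind (+x) and 29 mm above bin_grip. The slot is 6.5 mm wide; the keyhole's round opening, 13 mm across, is centred 18 mm straight below this point. Axes as the bin's.
- mark (a point): Centre of a pencil cross on the board's front face, 225 mm above the bench. Axes: x into the board, square to its face (the bin's x must point the same way), y along the board, z up. The screw was driven by eye near the cross: its axis is up to 8 mm to either side of it and up to 5.5 mm above or below. White lines show the outline of the bin as it hangs with its slot at the cross.
- board: Teal board, fixed, upright, 440 wide, 250 high; origin 225 mm below and 9 mm behind the cross, axes as mark. Its steel screw: head 10 mm across, 3.5 thick, front 9 mm out from the face; shank 5 mm across. Over 35 N on board or screw does damage. A like blue bin hangs 45 mm from the outline on the -y side; key hooks, 36 mm out, from 100 mm off the cross on the +y side.
- bin: Empty yellow plastic parts bin, loose, 0.18-0.36 kg: 95 mm deep (x), 100 wide (y), 65 high, open on top, walls 3 mm. Its back plate (+x side, 3 mm thick) rises to 106 mm and has a keyhole. Origin: centre of the underside. x from front to back plate, y to its left, z up.
- cylinder: Brass door-lock cylinder lying on the bench, 60 mm long (x), 17 mm high: leave alone. Origin under it.
- padlock: Brass padlock lying flat, 75 x 46 x 22 mm: leave alone. Origin under its body.
- oil: White oil bottle with red cap, 42 mm across, 140 mm high: leave alone. Origin at the underside.
- degreaser: Clear bottle with green cap, 60 mm across, 170 mm high: leave alone. Origin at the underside.
- grease: Flat yellow grease tin, 84 mm across, 32 mm high: leave alone. Origin at the underside.
- driver: Green screwdriver lying along its x, 190 mm long: leave alone. Origin under it.
- doorknob: Brass door knob on a square rose, 52 mm across, 58 mm high: leave alone. Origin at the underside.

How it is judged (in metres and radians):
On the way, in this order (a step that is already met when the one before it is completed fails the run):
1. the keyhole's round opening is over the screw head: the bin's back plate lies against the board (within 4 mm), with the slot's end still 9 to 28 mm above the cross and within 10.5 mm of it sideways (x of bin_slot in the frame of mark above -0.004 m and z of bin_slot in the frame of mark between 0.009 and 0.028 m and y of bin_slot in the frame of mark between -0.0105 and 0.0105 m), for 0.1 s.
2. the bin has been slid down home (slot's end less than 7 mm above the cross, back plate within 4 mm of the board) and is still held in the gripper (x of bin_slot in the frame of mark above -0.004 m and z of bin_slot in the frame of mark between -0.008 and 0.007 m and contact force between the fingers and bin above 2 N), for 0.1 s.
At the end, for the whole second after the job is handed in: The bin hangs at rest on its screw: back plate within 4 mm of the board's face, slot end at the screw (no more than 7 mm above, 8 mm below or 10.5 mm beside the cross, which allows for the screw's own offset), upright within 0.12 rad, let go (x of bin_slot in the frame of mark above -0.004 m and z of bin_slot in the frame of mark between -0.008 and 0.007 m and y of bin_slot in the frame of mark between -0.0105 and 0.0105 m and angle between bin's own z axis and vertical below 0.12 rad and linear speed of bin below 0.02 m/s); the robot touches nothing.
It fails at once if the bin, the arm or the fingers press on the board or its screw with more than 35 N (contact force between any of bin, the arm, the fingers and board above 35 N).
It fails at once if another thing on the bench is moved more than 20 mm (distance of any of cylinder, padlock, oil, degreaser, grease, driver, doorknob from where it was at the start of the episode above 0.02 m).
It also fails if it takes over 72 s, if anything falls off the work surface, if the arm or the gripper's body presses on something with over 40 N, if the wrist force passes 120 N, or if a joint passes its speed limit or range.

## Robot

A 7-joint arm with a two-finger parallel gripper is mounted at the origin on the work surface. World frame = base frame: x ahead of the robot, y to its left, z up, the work surface at z = 0. Lengths are in m, angles in degrees, forces in N, time in s.
With the tool pointing down it reaches from about 0.4 to 0.85 m from the base axis. Payload 4.5 kg.
Tool frame: the origin (TCP) lies at the very end of the fingers, on their centre line; the grasp point (between the pads) lies 19 mm behind it (ctrl.pinch_z is the distance from the TCP to the grasp point, in m); z points along the fingers, y is the line along which they close (so a half turn about z gives the same grasp; the last joint's range is limited). The gripper opens to 85 mm and grips with 20 to 120 N. Pads are 22 mm wide; open, the fingers measure 114 mm over their backs; the gripper's body (76 mm by 85 mm) begins 54 mm behind the grasp point. The pads swing forward as they close: fully open they stand 13 mm farther back than shut.
Start: joints at [74.244, 39.483, -11.15, 89.685, 9.013, 51.709, -12.324], TCP at [0.19, -0.595, 0.231] pointing down, gripper open.
Joint ranges: [-172.22, 172.22], [-26.19, 119.32], [-84.43, 86.54], [7.71, 146.69], [-57.33, 237.33], [2.42, 119.75], [-152.13, 152.13]. Speed limits (degrees/s): [147.25, 147.25, 180, 180, 180, 180, 180].

## Interface

Orientations are given as [roll, pitch, yaw] about the fixed x, y, z axes, in that order (R = Rz(yaw) Ry(pitch) Rx(roll)).
In Python, from workcell import ctrl, vision gives the robot as it stands. Calls block until the motion is done:
- ctrl.move_pose(position, orientation): joint-space move of the TCP to a pose.
- ctrl.servo_line(position, speed=0.15, orientation=None, threshold=None): straight line of the TCP; orientation=None keeps the orientation; speed is the mean speed in m/s. With threshold (N) it stops when the force on the tool has changed by that much, and returns True; else False.
- ctrl.set_joints(angles): joint-space move.
- ctrl.open_gripper() and ctrl.gripper_close(newtons=None): open the fingers fully, or close them until they stop; newtons is the grip in N (None keeps the last).
- ctrl.pause(seconds).
- ctrl.inverse_kinematics(position, orientation): joint angles nearest the present ones, or None.
- ctrl.get_state(): the state.
- vision.snapshot(name): name is "scene" or "side" or "wrist"; returns the picture (400x640x3 uint8, red, green, blue); there is no depth.
- vision.get_calibration(name): a dict with "intrinsics" (3x3 intrinsics, pixels), "k1" (the pictures are not rectified: a ray, as slopes to the right and down, at radius r is drawn at 1 + k1 r^2 times it, then the intrinsics apply), "rvec" (rotation vector, rad) and "tvec" (3), from world to camera coordinates, as OpenCV has them. Camera axes: x right, y down, z forward; pixel columns grow to the right and rows downward; lengths in m; the calibration is good to about 2 mm. A picture is of the moment at which its call begins: read the wrist's pose just before it. get_calibration takes no time and is no camera call; for the wrist camera it gives the pose at the moment of the call.
A pose or a line that the arm cannot do raises ctrl.MotionError and nothing moves.
- ctrl.job_done(): hands the job in; it is judged then, once.
The state is a dict: "t": time; "joint_pos": joint angles; "qvel": joint speeds; "joint_torque": joint torques, N m; "tool_pos": TCP position; "eef_rot": TCP orientation; "force": force on the tool from outside, world axes, zero at the start; "ft_torque": the same for the moment, N m; "width": finger opening in m; "finger_force": force on a finger pad.
Only numpy, scipy, OpenCV 4.12 (cv2) and the standard library are available. Lean on these libraries where they do the work, as an engineer would, in place of code of your own. Each camera call takes 0.05 s, during which the arm holds its last target. There are 200 camera calls.

## Working session

There is one attempt and no reset: what is moved stays moved. The work goes in short steps, each a Python script; the robot and the scene stay as the last script left them, time stands still between calls to the robot, and variables do not carry over. Pictures are saved under pics/ and viewed, at most 11 in all, crops included, and the job is handed in when it is done.

```bash
mkdir -p pics; ls; python3 - <<'E'
from workcell import ctrl, vision
import cv2
for n in("scene","side","wrist"):
    im=vision.snapshot(n); cv2.imwrite(f"pics/{n}0.png",im[:,:,::-1]); c=vision.get_calibration(n); print(n,c)
s=ctrl.get_state(); print(s)
E
```

```text
pics
scene {'intrinsics': array([[490.98571884,   0.        , 318.96509971],
       [  0.        , 490.98571884, 201.50897442],
       [  0.        ,   0.        ,   1.        ]]), 'k1': -0.0916614246035466, 'rvec': array([ 2.35468688,  1.00795871, -0.30621404]), 'tvec': array([-0.42902941, -0.28511408,  1.49680478])}
side {'intrinsics': array([[404.84773115,   0.        , 319.0264799 ],
       [  0.        , 404.84773115, 195.51181237],
       [  0.        ,   0.        ,   1.        ]]), 'k1': -0.1065852958653528, 'rvec': array([ 0.08207083, -2.81181246,  1.32118304]), 'tvec': array([0.59416222, 0.14186901, 1.15012199])}
wrist {'intrinsics': array([[308.16768317,   0.        , 323.62136946],
       [  0.        , 308.16768317, 199.03242095],
       [  0.        ,   0.        ,   1.        ]]), 'k1': -0.03750536068709189, 'rvec': array([-2.32965496,  1.70118693,  0.26276704]), 'tvec': array([-0.62556527, -0.03904932,  0.37992118])}
{'t': 0.15, 'joint_pos': array([ 74.24452471,  39.52200404, -11.14471767,  89.73074853,
         9.01240877,  51.71051834, -12.32475356]), 'qvel': array([ 0.1066173 , -0.2670927 ,  0.02241407, -0.11950697, -0.02259446,
       -0.0696722 ,  0.12047629]), 'joint_torque': array([-1.60943455e-03, -5.39941871e+01, -1.26848046e+00, -1.58722544e+01,
        9.27205518e-03,  6.38686222e-03, -1.15122226e-06]), 'tool_pos': array([ 0.18974364, -0.59497979,  0.23067145]), 'eef_rot': array([-1.79918669e+02,  6.56119392e-03,  1.76945186e+01]), 'force': array([0.35967757, 0.21038674, 0.22621671]), 'ft_torque': array([-0.02567643, -0.03599358, -0.02496788]), 'finger_force': 0.0, 'width': 0.08524768188286573}
```

View pics/scene0.png

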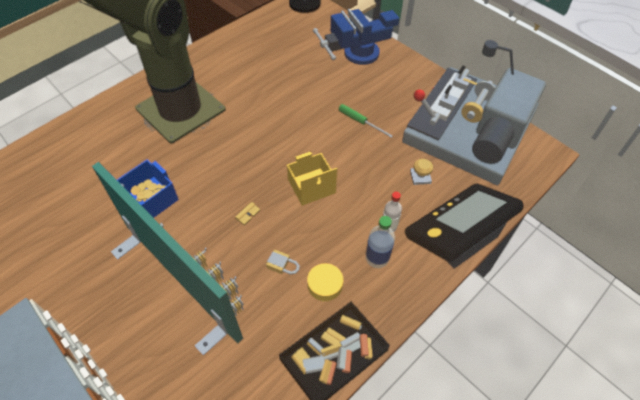

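View pics/side0.png

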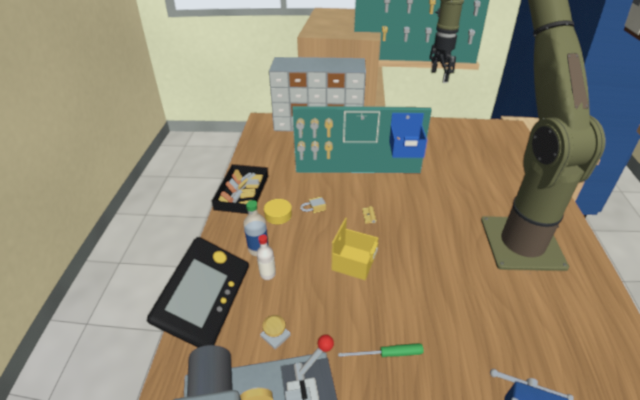

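The scene view shows the yellow bin near (312,178), with the teal board at the left. The side view shows the bin near (355,250), the outline near (361,127) and the blue bin near (407,136). I'll enlarge these areas.

```bash
cat > h.py <<'E'
from workcell import ctrl, vision
import numpy as np, cv2
from scipy.spatial.transform import Rotation as R
def ray(c,px):
    K=c["intrinsics"]; d=(np.array(px,float)-K[:2,2])/[K[0,0],K[1,1]]; u=d.copy()
    for _ in range(20): u=d/(1+c["k1"]*(u@u))
    M=cv2.Rodrigues(c["rvec"])[0]; return -M.T@c["tvec"], M.T@np.r_[u,1]
def onz(c,px,z):
    o,d=ray(c,px); return o+d*(z-o[2])/d[2]
def onplane(c,px,p,n):
    o,d=ray(c,px); return o+d*((np.array(p)-o)@n)/(d@n)
def tri(c1,p1,c2,p2):
    o1,d1=ray(c1,p1);o2,d2=ray(c2,p2)
    s=np.linalg.lstsq(np.c_[d1,-d2],o2-o1,rcond=None)[0]
    a,b=o1+s[0]*d1,o2+s[1]*d2; return (a+b)/2,np.linalg.norm(a-b)
def proj(c,P):
    M=cv2.Rodrigues(c["rvec"])[0]; q=M@np.array(P)+c["tvec"]; u=q[:2]/q[2]
    return c["intrinsics"][:2,:2]@(u*(1+c["k1"]*(u@u)))+c["intrinsics"][:2,2]
E
python3 - <<'E'
import cv2,numpy as np
a=cv2.imread("pics/side0.png");b=cv2.imread("pics/scene0.png")
f=lambda i,x,y,w,h:cv2.resize(i[y:y+h,x:x+w],(400,300),interpolation=cv2.INTER_CUBIC)
g=np.vstack([np.hstack([f(a,285,95,160,120),f(a,325,215,60,45+15-15)]),np.hstack([f(b,85,150,160,120),f(b,275,145,80,60)])])
cv2.imwrite("pics/z1.png",g)
E
```

```text
(no output)
```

View pics/z1.png

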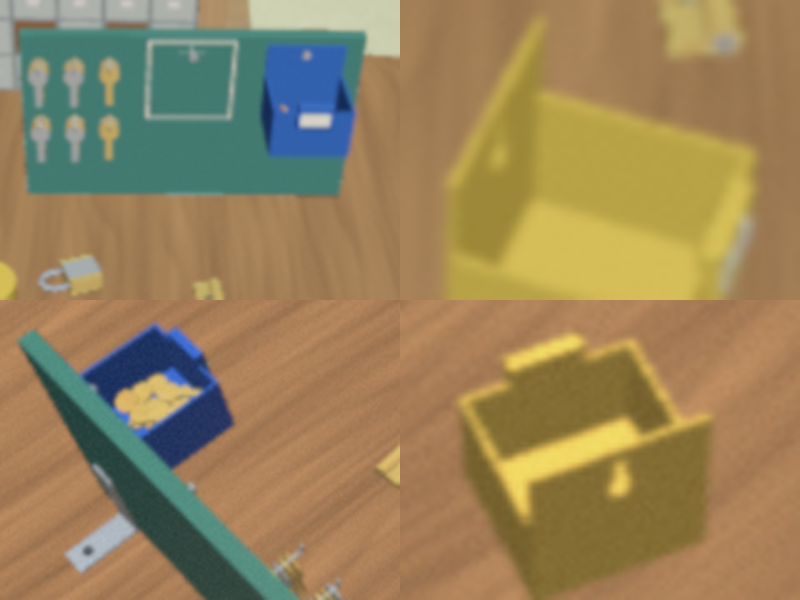

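The crops show the bin's keyhole, tab and plate corners, plus the outline and board corners with the cross and screw at about side (363,117). Now I'll compute positions from them.

```bash
python3 - <<'E'
from h import *
np.set_printoptions(precision=4,suppress=True)
s=vision.get_calibration("side");c=vision.get_calibration("scene")
S=lambda x,y:(285+x/2.5,95+y/2.5); SB=lambda x,y:(325+(x-400)/6.667,215+y/6.667); CB=lambda x,y:(275+(x-400)/5,145+(y-300)/5); C=lambda x,y:(85+x/2.5,150+(y-300)/2.5)
A=onz(s,S(28,192),0);B=onz(s,S(340,194),0);print("board bottom",A,B,np.linalg.norm(A-B))
T1=onz(s,S(20,34),.25);T2=onz(s,S(365,36),.25);print("board top",T1,T2,np.linalg.norm(T1-T2))
T=onz(c,C(38,334),.25);print("scene top front corner(robot side)",T)
ax=(T1-T2)[:2];print("edge yaw",np.degrees(np.arctan2(ax[1],ax[0])), np.degrees(np.arctan2(*(A-B)[:2][::-1])))
print("cross approx",onz(s,S(194,55),.225), "outline",[onz(s,S(*p),z) for p,z in (((147,41),.237),((238,41),.237),((230,118),.13),((146,118),.13))])
P=onz(c,CB(530,484),.106);Q=onz(c,CB(712,417),.106);print("plate top",P,Q,np.linalg.norm(P-Q))
t=onz(c,CB(545,355),.077);print("tab",t, [onz(c,CB(*p),.077) for p in((503,357),(580,335),(512,375),(585,348))])
print("plate corner tri",tri(c,CB(530,484),s,SB(447,180)),tri(c,CB(712,417),s,SB(542,20)))
E
```

```text
board bottom [ 0.696  -0.3177  0.    ] [ 0.2548 -0.3365  0.    ] 0.44164159407483733
board top [ 0.695  -0.3138  0.25  ] [ 0.26   -0.3333  0.25  ] 0.4353858472287446
scene top front corner(robot side) [ 0.2693 -0.328   0.25  ]
edge yaw 2.5739182094072883 2.430048997266066
cross approx [ 0.475  -0.3157  0.225 ] outline [array([ 0.535 , -0.3272,  0.237 ]), array([ 0.4194, -0.3338,  0.237 ]), array([ 0.4218, -0.3206,  0.13  ]), array([ 0.533 , -0.3145,  0.13  ])]
plate top [0.5259 0.0278 0.106 ] [0.5576 0.1227 0.106 ] 0.1000136105200569
tab [0.4519 0.1057 0.077 ] [array([0.4377, 0.0887, 0.077 ]), array([0.4545, 0.1285, 0.077 ]), array([0.45  , 0.0838, 0.077 ]), array([0.4628, 0.1243, 0.077 ])]
plate corner tri (array([0.5303, 0.056 , 0.0607]), np.float64(0.05738174965987198)) (array([0.5481, 0.094 , 0.1496]), np.float64(0.0611810148007304))
```

```bash
python3 - <<'E'
from h import *
np.set_printoptions(precision=4,suppress=True)
c=vision.get_calibration("wrist");s=ctrl.get_state()
T=R.from_euler("xyz",s["eef_rot"],degrees=True).as_matrix();M=cv2.Rodrigues(c["rvec"])[0]
print("cam in tool",T.T@(-M.T@c["tvec"]-s["tool_pos"]),"\naxes",T.T@M.T)
for y in(71.5,-108.5): print(y,ctrl.inverse_kinematics([.451,.106,.046],[180,0,y]),ctrl.inverse_kinematics([.451,.106,.17],[180,0,y]))
for y in(2.5,-177.5): print(y,ctrl.inverse_kinematics([.472,-.225,.177],[180,0,y]))
for t in (30,45,60):
  for y in(-177.5,2.5):
    # tilt fingers toward -y world
    r=(R.from_euler("x",-t,degrees=True)*R.from_euler("xyz",[180,0,y],degrees=True)).as_euler("xyz",degrees=True)
    print(t,y,r,ctrl.inverse_kinematics([.4765,-.12,.30],r))
E
```

```text
cam in tool [ 0.077   0.0013 -0.1427] 
axes [[ 0.0003 -0.954  -0.2999]
 [ 1.      0.0003  0.0002]
 [-0.0001 -0.2999  0.954 ]]
71.5 [-21.0575  48.4648   3.4853 125.0735 -21.8763   7.015  -15.517 ] [ -9.9211  34.1027 -13.9966 120.406   17.1734  27.3405 -55.4339]
-108.5 [ 19.1397  68.2656 -72.0768 123.0675  80.0939  63.7933  63.3515] [ 20.8916  51.0736 -71.971  118.95    59.6433  59.0142  78.4603]
2.5 [ 22.5049  36.3628  -3.3425 110.7387   3.6393  32.9978 -70.7413]
-177.5 [ 49.7642  44.1597 -50.4891 109.3463  45.398   49.0149  67.6174]
30 -177.5 [-150.0236   -1.2497 -177.8346] [ 13.9725  30.3256 -38.6815 111.626   50.3567  68.6496  40.0449]
30 2.5 [150.0236   1.2497   2.1654] [ -31.925    30.0157   32.7428  113.8433   20.9232   43.6403 -105.763 ]
45 -177.5 [-135.0273   -1.7675 -178.2317] [ -0.9108  34.0941 -28.5482 113.7977  56.1461  76.0684  28.9549]
45 2.5 [135.0273   1.7675   1.7683] [-52.5723  48.343   63.7116 116.303    4.9171  36.7601 -90.8419]
60 -177.5 [-120.0236   -2.1649 -178.7494] [-14.0054  40.3286 -17.355  115.174   59.1699  82.2707  20.5186]
60 2.5 [120.0236   2.1649   1.2506] [ -46.5288   46.1346   38.0133  116.8794   41.9315   50.5008 -136.1857]
```

```bash
python3 - <<'E'
from h import *
np.set_printoptions(precision=4,suppress=True)
r=(R.from_euler("x",-40,degrees=True)*R.from_euler("xyz",[180,0,92.5],degrees=True)).as_euler("xyz",degrees=True)
print(r)
ctrl.servo_line([.19,-.595,.42],speed=.3)
for i,p in enumerate(([.44,-.235,.32],[.53,-.235,.32])):
    ctrl.move_pose(p,r); ctrl.pause(.3)
    c=vision.get_calibration("wrist");im=vision.snapshot("wrist")
    np.save(f"w{i}.npy",c,allow_pickle=True);cv2.imwrite(f"pics/w{i}.png",im[:,:,::-1])
    print(i,proj(c,[.4765,-.322,.225]),ctrl.get_state()["tool_pos"],-cv2.Rodrigues(c["rvec"])[0].T@c["tvec"])
print(ctrl.get_state()["t"])
a,b=cv2.imread("pics/w0.png"),cv2.imread("pics/w1.png")
cv2.imwrite("pics/w01.png",np.vstack([cv2.resize(a,(480,300)),cv2.resize(b,(480,300))]))
E
```

```text
[-177.9039   39.9543   93.2621]
0 [362.8072 196.267 ] [ 0.4399 -0.2354  0.32  ] [ 0.437  -0.0863  0.3799]
1 [265.2105 192.3131] [ 0.5294 -0.2352  0.3203] [ 0.5263 -0.0858  0.3801]
3.7583
```

View pics/w01.png

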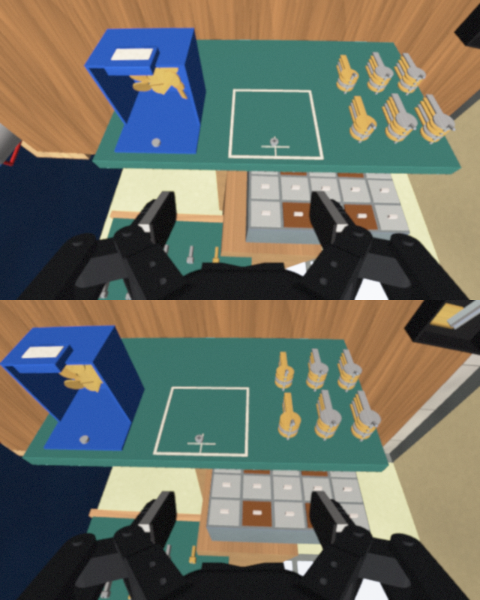

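Both wrist views show the outline upside down, with the screw and cross near (366,190) and (266,183) in full-resolution pixels. Zooming in.

```bash
python3 - <<'E'
import cv2,numpy as np
a,b=cv2.imread("pics/w0.png"),cv2.imread("pics/w1.png")
f=lambda i,x,y:cv2.resize(i[y:y+60,x:x+80],(480,360),interpolation=cv2.INTER_CUBIC)[:300]
f=lambda i,x,y,w,h,s:cv2.resize(i[y:y+h,x:x+w],None,fx=s,fy=s,interpolation=cv2.INTER_CUBIC)
cv2.imwrite("pics/z2.png",np.vstack([np.hstack([f(a,342,172,50,38,8),f(b,242,166,50,38,8)]),np.hstack([f(a,300,112,133,98,3)[:,:399],np.zeros((294,1,3),np.uint8),f(b,200,108,133,98,3)[:,:399],np.zeros((294,1,3),np.uint8)])]))
E
```

```text
(no output)
```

View pics/z2.png

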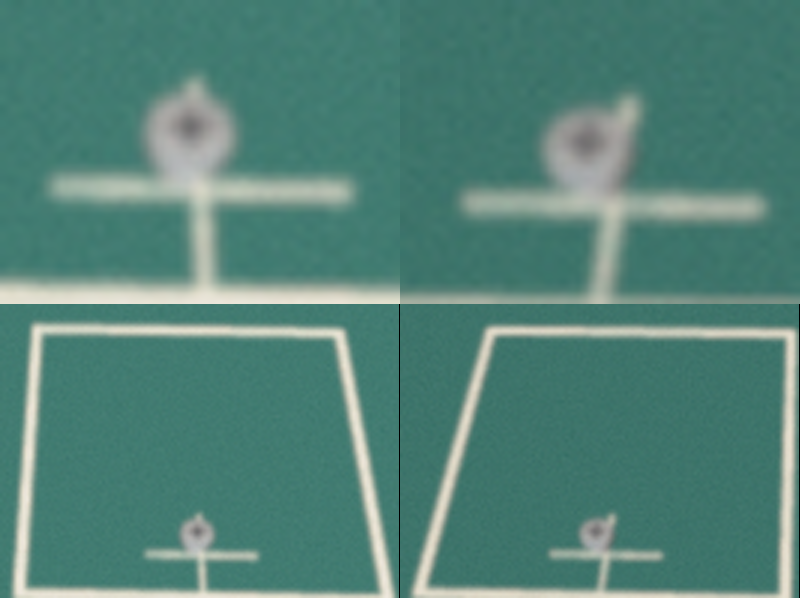

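```bash
python3 - <<'E'
from h import *
np.set_printoptions(precision=4,suppress=True)
c0,c1=[np.load(f"w{i}.npy",allow_pickle=True).item() for i in(0,1)]
z=lambda ox,oy,s,X,Y:(ox+(X+.5)/s-.5,oy+(Y+.5)/s-.5)
def t(n,p,q): r=tri(c0,p,c1,q);print(n,r);return r[0]
m=t("cross",z(342,172,8,203,189),z(242,166,8,214,205))
h=t("head",z(342,172,8,191,133),z(242,166,8,188,147))
L=t("barL",z(342,172,8,52,187),z(242,166,8,63,203));Rr=t("barR",z(342,172,8,352,192),z(242,166,8,364,207))
P=[t(f"c{i}",z(300,112,3,*a),z(200,108,3,*b)) for i,(a,b) in enumerate((((38,25),(91,27)),((342,28),(393,28)),((18,288),(19,288)),((388,292),(387,292))))]
print(np.linalg.norm(P[0]-P[1]),np.linalg.norm(P[2]-P[3]),P[2]-P[0])
for a,b in((P[0],P[1]),(P[2],P[3])): d=b-a;print("yaw",np.degrees(np.arctan2(d[1],d[0])))
# plane-based with given geometry: screw plane at cross plane + 9mm
yaw=np.radians(2.5);n=np.array([-np.sin(yaw),np.cos(yaw),0])
for y0 in (m[1],-.322,-.326):
  p=np.array([m[0],y0,.225])
  for c,q,g in((c0,z(342,172,8,203,189),z(342,172,8,191,133)),(c1,z(242,166,8,214,205),z(242,166,8,188,147))):
    X=onplane(c,q,p,n);H=onplane(c,g,p+.009*n,n);print(y0,X,H,H-X-.009*n)
E
```

```text
cross (array([ 0.4798, -0.3189,  0.2257]), np.float64(5.866915970561296e-06))
head (array([ 0.4775, -0.3114,  0.2231]), np.float64(0.00015212782200788887))
barL (array([ 0.4627, -0.3193,  0.226 ]), np.float64(9.403184987372679e-06))
barR (array([ 0.4968, -0.3186,  0.2254]), np.float64(0.00013778404813030932))
c0 (array([ 0.4257, -0.3216,  0.129 ]), np.float64(2.837039349472569e-05))
c1 (array([ 0.5348, -0.316 ,  0.1293]), np.float64(0.0002896413588356032))
c2 (array([ 0.4249, -0.3234,  0.2388]), np.float64(0.0001144786520455073))
c3 (array([ 0.5347, -0.3185,  0.238 ]), np.float64(6.593049244551552e-05))
0.1092006889101443 0.11000097298025162 [-0.0009 -0.0018  0.1098]
yaw 2.9428890184881573
yaw 2.5616163346662892
-0.31887225989487744 [ 0.4798 -0.3189  0.2257] [ 0.4772 -0.31    0.2242] [-0.0022 -0.0001 -0.0015]
-0.31887225989487744 [ 0.4798 -0.3189  0.2257] [ 0.4778 -0.31    0.2241] [-0.0016 -0.0001 -0.0016]
-0.322 [ 0.4804 -0.322   0.2236] [ 0.4777 -0.3131  0.2221] [-0.0022 -0.0001 -0.0016]
-0.322 [ 0.4792 -0.322   0.2236] [ 0.4771 -0.3131  0.2219] [-0.0017 -0.0001 -0.0017]
-0.326 [ 0.4811 -0.3259  0.221 ] [ 0.4785 -0.317   0.2193] [-0.0022 -0.0001 -0.0017]
-0.326 [ 0.4784 -0.3261  0.2209] [ 0.4762 -0.3171  0.2191] [-0.0018 -0.0001 -0.0019]
```

```bash
python3 - <<'E'
from h import *
np.set_printoptions(precision=4,suppress=True)
for i,p in enumerate(([.47,.10,.25],[.51,.06,.25])):
    ctrl.move_pose(p,[180,0,71.5]); ctrl.pause(.3)
    c=vision.get_calibration("wrist");im=vision.snapshot("wrist");np.save(f"b{i}.npy",c,allow_pickle=True);cv2.imwrite(f"pics/b{i}.png",im[:,:,::-1])
    print(proj(c,[.451,.106,.077]),proj(c,[.526,.028,.106]),proj(c,[.558,.123,.106]),ctrl.get_state()["joint_pos"])
print(ctrl.get_state()["t"])
a,b=cv2.imread("pics/b0.png"),cv2.imread("pics/b1.png")
cv2.imwrite("pics/b01.png",np.vstack([cv2.resize(a,(480,300)),cv2.resize(b,(480,300))]))
E
```

```text
[303.3958 177.702 ] [397.331  232.6911] [405.2727 131.9174] [  3.3933  29.6388 -31.9675 111.935   21.9599  44.4628 -59.6632]
[254.9141 154.6393] [348.9495 210.1729] [352.0944 104.2614] [  8.1298  32.0383 -31.8257 106.8248  22.3227  47.4067 -53.5584]
6.0667
```

View pics/b01.png

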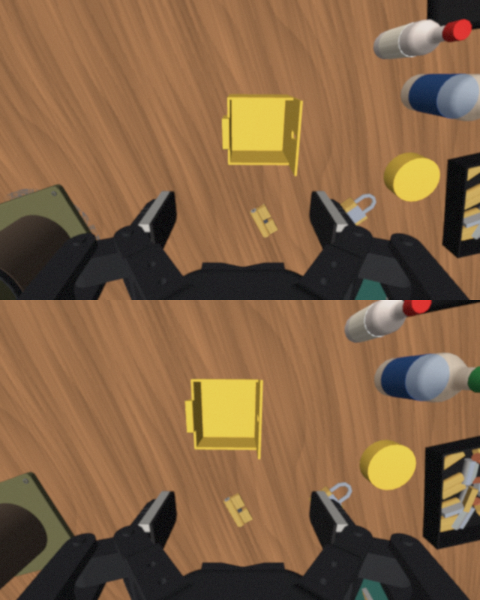

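The bin is clear in both views, and the predicted tab and plate points match. Next I'll zoom in for the tab and plate corners.

```bash
python3 - <<'E'
import cv2,numpy as np
a,b=cv2.imread("pics/b0.png"),cv2.imread("pics/b1.png")
f=lambda i,x,y,w,h,s:cv2.resize(i[y:y+h,x:x+w],None,fx=s,fy=s,interpolation=cv2.INTER_CUBIC)
cv2.imwrite("pics/z3.png",np.hstack([f(a,285,115,130,130,3),f(b,240,95,130,130,3)]))
E
```

```text
(no output)
```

View pics/z3.png

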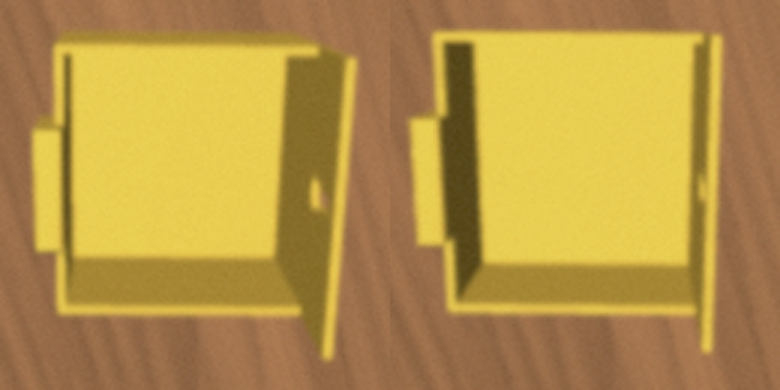

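```bash
python3 - <<'E'
from h import *
np.set_printoptions(precision=4,suppress=True)
c0,c1=[np.load(f"b{i}.npy",allow_pickle=True).item() for i in(0,1)]
z0=lambda X,Y:(285+(X+.5)/3-.5,115+(Y+.5)/3-.5); z1=lambda X,Y:(240+(X-390+.5)/3-.5,95+(Y+.5)/3-.5)
def go(n,a,b,h):
    print(n,tri(c0,z0(*a),c1,z1(*b))); A=onz(c0,z0(*a),h);B=onz(c1,z1(*b),h);print("   ",A,B);return (A+B)/2
a=go("tabL",(33,129),(411,118),.077);b=go("tabR",(37,251),(418,245),.077)
p=go("plL",(357,58),(721,37),.106);q=go("plR",(333,359),(711,352),.106)
w=lambda u,v:np.degrees(np.arctan2((u-v)[1],(u-v)[0]))-90
print("yaw tab",w(a,b),"plate",w(p,q),np.linalg.norm(a-b),np.linalg.norm(p-q))
x=(p+q)/2-(a+b)/2;print("yaw x",np.degrees(np.arctan2(x[1],x[0])),np.linalg.norm(x[:2]),"(exp .102)")
yaw=np.radians(w(p,q));e=np.array([np.cos(yaw),np.sin(yaw),0])
print("grip from tab",(a+b)/2+.005*e,"from plate",(p+q)/2-.097*e)
for y in (-18,-19): print(ctrl.inverse_kinematics([.451,.105,.046],[180,0,90+y]))
E
```

```text
tabL (array([0.4501, 0.1281, 0.0739]), np.float64(3.3171465166138967e-07))
    [0.4506 0.1285 0.077 ] [0.451  0.1281 0.077 ]
tabR (array([0.437 , 0.087 , 0.0784]), np.float64(0.00033007623855613096))
    [0.4369 0.0868 0.077 ] [0.4364 0.0867 0.077 ]
plL (array([0.5557, 0.1216, 0.1071]), np.float64(0.0006335706254199378))
    [0.5561 0.1216 0.106 ] [0.5555 0.1213 0.106 ]
plR (array([0.5235, 0.0281, 0.1089]), np.float64(0.0003685880784536522))
    [0.5239 0.0268 0.106 ] [0.5233 0.0269 0.106 ]
yaw tab -18.75132570555914 plate -18.793697289312462 0.04391460579069612 0.0999821451035039
yaw x -19.16665259605433 0.10166112984790247 (exp .102)
grip from tab [0.4484 0.1059 0.077 ] from plate [0.4479 0.1054 0.106 ]
[-13.4208  48.2179  -8.7478 124.7616  41.7261   9.8106 -78.5819]
[-13.4822  48.215   -8.6484 124.7647  41.428    9.7561 -79.2836]
```

```bash
python3 - <<'E'
from h import *
np.set_printoptions(precision=4,suppress=True)
o=[180,0,71.15];g=np.array([.4482,.1057,.046])
ctrl.move_pose(g+[0,0,.09],o)
f0=ctrl.get_state()["force"]
print(ctrl.servo_line(g,speed=.06,threshold=6))
s=ctrl.get_state();print(s["t"],s["tool_pos"],s["eef_rot"],s["force"]-f0)
ctrl.gripper_close(70); s=ctrl.get_state();print(s["t"],s["width"],s["finger_force"],s["tool_pos"],s["force"]-f0,s["joint_pos"])
ctrl.servo_line(g+[0,0,.10],speed=.08)
ctrl.pause(.3)
s=ctrl.get_state();print(s["t"],s["width"],s["finger_force"],s["force"]-f0,s["ft_torque"],s["joint_pos"])
for yaw in (50,25,2.6,-177.4): print(yaw,ctrl.inverse_kinematics([.472,-.18,.21],[180,0,yaw]))
cv2.imwrite("pics/g.png",vision.snapshot("side")[:,:,::-1])
E
```

```text
False
8.325 [0.4484 0.1057 0.0463] [179.9783  -0.0228  71.1421] [-0.7879 -0.2296 -1.5568]
9.0083 0.00882391088725136 68.99391621351242 [0.448  0.1057 0.0462] [-1.8543  0.5423  2.6728] [-13.9553  48.1424  -8.2127 125.2302  41.56     9.2263 -79.4928]
10.7083 0.009058628633654364 68.11326339840889 [-0.6755 -0.2745 -5.115 ] [ 0.038   0.1305 -0.0156] [ -4.0652  37.5619 -23.6007 121.759   32.6866  26.8677 -71.8074]
50 [ 33.5901  34.3456 -28.5436 110.938   24.4098  40.7176 -49.5767]
25 [ 28.7352  33.2764 -20.6453 111.1822  18.0388  38.6624 -68.0169]
2.6 [ 24.2966  32.6584 -13.5895 111.4081  12.0817  37.2849 -84.2718]
-177.4 [ 52.0821  45.2883 -64.4371 110.0661  49.0851  58.0336  57.4741]
```

```bash
cat >> h.py <<'E'
YAW=2.6; N=np.array([np.sin(np.radians(YAW)),-np.cos(np.radians(YAW)),0]); Y=np.array([-N[1],N[0],0]); Z=np.array([0,0,1.])
MARK=np.array([.4798,-.3195,.225]); O=[180,0,YAW]
def tcp(d,y,z):  # bin_slot at mark frame (-d,y,z)
    return MARK-d*N+y*Y+z*Z-.097*N-.029*Z-.019*Z
def slot():
    p=ctrl.get_state()["tool_pos"]-tcp(0,0,0); return np.array([p@N,p@Y,p[2]])*1000
E
python3 - <<'E'
from h import *
np.set_printoptions(precision=4,suppress=True)
s=ctrl.get_state()["tool_pos"]
ctrl.servo_line([s[0],s[1],.25],speed=.12)
p=tcp(.06,-.002,.0165);print(p)
ctrl.move_pose([p[0],p[1]+.06,.25],O)
ctrl.servo_line(p,speed=.12); ctrl.pause(.3)
st=ctrl.get_state();print(st["t"],slot(),st["width"],st["finger_force"],st["force"],st["ft_torque"],st["eef_rot"])
for n in("scene","side"): cv2.imwrite(f"pics/h_{n}.png",vision.snapshot(n)[:,:,::-1])
a,b=cv2.imread("pics/h_scene.png"),cv2.imread("pics/h_side.png")
f=lambda i,x,y,w,h,s:cv2.resize(i[y:y+h,x:x+w],None,fx=s,fy=s,interpolation=cv2.INTER_CUBIC)
cv2.imwrite("pics/h.png",np.hstack([f(a,80,120,200,200,2),f(b,280,50,200,200,2)]))
E
```

```text
[ 0.4707 -0.1628  0.1935]
13.7583 [-60.3684  -1.7272  16.8932] 0.009040212026622666 68.21723654866219 [ 0.0256 -0.0278 -2.5008] [ 0.1451  0.0539 -0.0377] [179.9927  -0.0426   2.6453]
```

View pics/h.png

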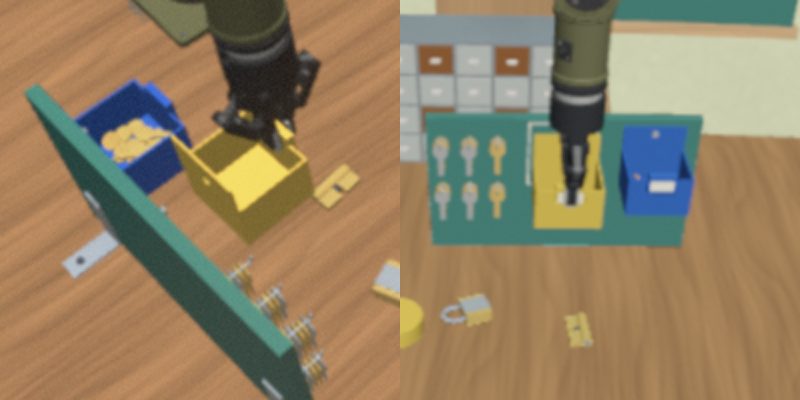

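The bin hangs level and square to the board. Now a gentle approach to feel for the head.

```bash
python3 - <<'E'
from h import *
np.set_printoptions(precision=2,suppress=True)
ctrl.servo_line(tcp(.016,-.002,.0165),speed=.06); ctrl.pause(.3)
f0=ctrl.get_state()["force"]
hit=ctrl.servo_line(tcp(-.004,-.002,.0165),speed=.012,threshold=4)
st=ctrl.get_state();f=st["force"]-f0
print(hit,st["t"],slot(),f@N,f@Y,f[2],st["ft_torque"],st["eef_rot"])
E
```

```text
True 16.275 [-1.15 -2.64 15.66] 0.8598785246498466 -0.5486771928800429 0.3039220571507708 [ 0.16  0.01 -0.04] [-179.84    0.11    2.6 ]
```

It stopped about 1 mm from the face, well past the head's 9 mm, so the opening is probably over the head. I'll confirm by feeling sideways.

```bash
python3 - <<'E'
from h import *
np.set_printoptions(precision=2,suppress=True)
def rep(t):
    st=ctrl.get_state();f=st["force"];print(t,round(st["t"],2),slot(),"F N,Y,Z",np.array([f@N,f@Y,f[2]]))
y,z=-.0025,.0160
ctrl.servo_line(tcp(.0015,y,z),speed=.02);ctrl.pause(.3);rep("base")
for dy in(.004,-.004):
    h=ctrl.servo_line(tcp(.0015,y+dy,z),speed=.006,threshold=3);rep(f"y{dy} {h}")
    ctrl.servo_line(tcp(.0015,y,z),speed=.02);ctrl.pause(.2);rep("back")
h=ctrl.servo_line(tcp(.0015,y,z+.004),speed=.006,threshold=3);rep(f"up {h}")
ctrl.servo_line(tcp(.0015,y,z),speed=.02);ctrl.pause(.2);rep("back")
E
```

```text
base 16.82 [-1.5  -2.56 15.93] F N,Y,Z [ 1.06 -0.14 -3.23]
y0.004 False 17.64 [-1.47  0.95 15.92] F N,Y,Z [ 0.15 -1.88 -2.63]
back 18.19 [-1.52 -2.22 16.04] F N,Y,Z [-0.14 -1.21 -2.68]
y-0.004 False 19.01 [-1.52 -6.45 16.02] F N,Y,Z [-0.14 -0.95 -3.12]
back 19.56 [-1.49 -2.59 15.96] F N,Y,Z [-0.47  0.73 -3.12]
up False 20.38 [-1.5  -2.51 19.98] F N,Y,Z [ 0.32 -0.06 -3.56]
back 20.93 [-1.49 -2.44 16.03] F N,Y,Z [ 0.23  1.27 -3.97]
```

```bash
python3 - <<'E'
from h import *
np.set_printoptions(precision=1,suppress=True)
ims={n:(vision.get_calibration(n),vision.snapshot(n)) for n in("scene","wrist")}
P=lambda x,y,z:MARK+x*N+y*Y+z*Z
for n,(c,im) in ims.items():
    s=slot()/1000
    cv2.imwrite(f"pics/c_{n}.png",im[:,:,::-1])
    for yy in(-.05,.05): print(n,"pred plate rear top",proj(c,P(s[0],s[1]+yy,s[2]+.012)),"board top front",proj(c,P(0,yy,.025)))
    print(n,"pred slot",proj(c,P(s[0],s[1],s[2])))
a,b=[cv2.imread(f"pics/c_{n}.png") for n in("scene","wrist")]
f=lambda i,x,y,w,h,s:cv2.resize(i[y:y+h,x:x+w],None,fx=s,fy=s,interpolation=cv2.INTER_CUBIC)
cv2.imwrite("pics/c.png",np.hstack([f(a,120,150,100,100,4),cv2.copyMakeBorder(cv2.resize(b,(400,250)),0,150,0,0,0)]))
E
```

```text
scene pred plate rear top [140.8 204.1] board top front [141.3 206.1]
scene pred plate rear top [170.  233.5] board top front [170.5 235.5]
scene pred slot [156.6 221.7]
wrist pred plate rear top [562.5 441.4] board top front [562.6 429.7]
wrist pred plate rear top [647.8 204.5] board top front [645.2 193.5]
wrist pred slot [575.1 319.1]
```

View pics/c.png

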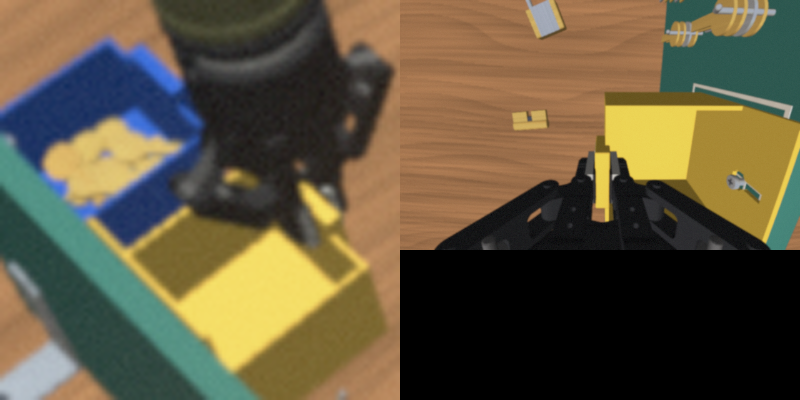

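The wrist view shows the screw head right at the keyhole, near wrist pixel (539,290). I'll zoom there.

```bash
python3 - <<'E'
import cv2
b=cv2.imread("pics/c_wrist.png")
cv2.imwrite("pics/c2.png",cv2.resize(b[210:390,440:640],None,fx=4,fy=4,interpolation=cv2.INTER_CUBIC)[:600])
E
```

```text
(no output)
```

View pics/c2.png

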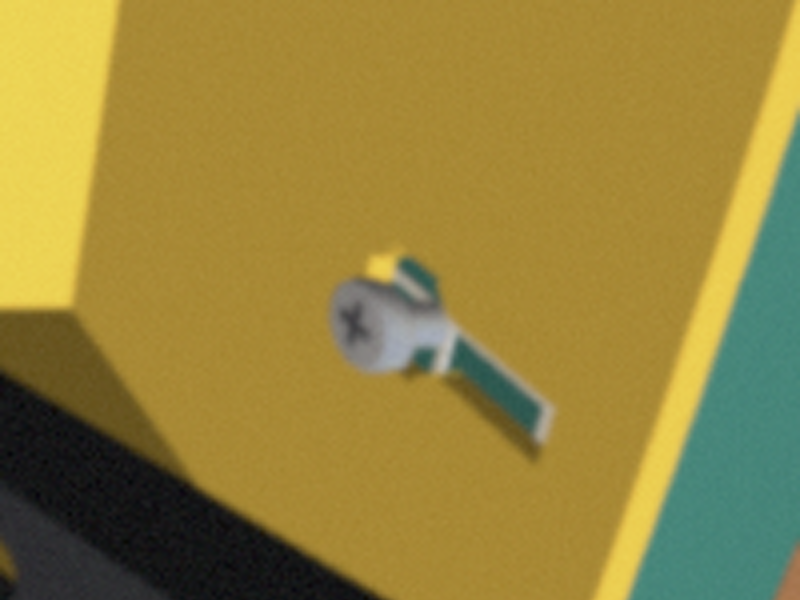

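The shank is inside the opening with the head through it. That explains the ±4 mm of free play: a 5 mm shank in a 13 mm hole. I'll feel both edges to centre it, then slide down.

```bash
python3 - <<'E'
from h import *
np.set_printoptions(precision=2,suppress=True)
y,z=-.0025,.0160
def rep(t):
    st=ctrl.get_state();f=st["force"];s=slot();print(t,round(st["t"],2),s,"F N,Y,Z",np.array([f@N,f@Y,f[2]]));return s
e=[]
for dy in(.008,-.008):
    ctrl.servo_line(tcp(.0015,y+dy*.3,z),speed=.02);ctrl.pause(.2)
    h=ctrl.servo_line(tcp(.0015,y+dy,z),speed=.005,threshold=3);e.append(rep(f"y{dy} {h}")[1])
    ctrl.servo_line(tcp(.0015,y,z),speed=.02);ctrl.pause(.2);rep("back")
print("centre",np.mean(e),"span",e[0]-e[1])
E
```

```text
y0.008 True 22.12 [-1.73  0.1  15.01] F N,Y,Z [-0.58  0.25 -3.65]
back 22.59 [-1.54 -2.51 15.9 ] F N,Y,Z [-0.52  0.11 -3.23]
y-0.008 True 23.96 [-1.62 -8.39 15.77] F N,Y,Z [ 0.92  1.65 -1.91]
back 24.65 [-1.56 -2.72 15.93] F N,Y,Z [-0.16  0.29 -3.59]
centre -4.14668797674856 span 8.488833512920648
```

```bash
cat >> h.py <<'E'
def F(n=6):
    v=[]
    for _ in range(n): ctrl.pause(.02); f=ctrl.get_state()["force"]; v.append([f@N,f@Y,f[2]])
    return np.mean(v,0)
E
python3 - <<'E'
from h import *
np.set_printoptions(precision=2,suppress=True)
z=.0150
for sgn in(1,-1):
    for k in range(8):
        y=-.0025+sgn*(.001+k*.001)
        ctrl.servo_line(tcp(.0015,y,z),speed=.01);f=F();print(np.round(y*1000,1),slot(),f)
        if f[1]*sgn<-3.2: break
    ctrl.servo_line(tcp(.0015,-.0025,z),speed=.02)
print(ctrl.get_state()["t"],F())
E
```

```text
-1.5 [-1.48 -1.52 15.  ] [ 0.03  0.02 -3.35]
-0.5 [-1.48 -0.52 14.98] [ 0.37 -0.17 -3.22]
0.5 [-1.45  0.35 14.98] [ 0.22 -0.77 -3.44]
1.5 [-1.44  0.83 14.85] [ 0.07 -2.74 -2.62]
2.5 [-1.43  1.49 14.78] [ 0.13 -5.24 -1.51]
-3.5 [-1.52 -3.32 15.03] [-0.28  0.28 -2.95]
-4.5 [-1.48 -4.51 15.01] [-0.29  0.26 -3.16]
-5.5 [-1.49 -5.49 15.02] [-0.27 -0.17 -3.41]
-6.5 [-1.51 -6.49 15.  ] [ 0.22  0.05 -3.17]
-7.5 [-1.49 -7.5  15.  ] [-0.12  0.28 -3.31]
-8.5 [-1.51 -8.18 15.09] [-0.34  0.81 -3.39]
-9.5 [-1.5  -8.72 15.16] [ 0.35  2.92 -3.48]
-10.5 [-1.59 -9.19 15.23] [ 0.14  4.74 -4.4 ]
30.1917 [-0.41  0.15 -3.4 ]
```

The averaged forces are clean. The edges are at +0.3 and −8.05, a span of about 8 mm as expected, so the slot is centred at y = −3.9 mm. I'll slide down in small steps, yielding sideways.

```bash
python3 - <<'E'
from h import *
np.set_printoptions(precision=2,suppress=True)
y,z=-.0039,.015
ctrl.servo_line(tcp(.0015,y,z),speed=.02);b=F();print(b)
while z>-.0075:
    z-=.001; ctrl.servo_line(tcp(.0015,y,z),speed=.015);f=F(4)-b;print(round(z*1000,1),round(y*1000,2),slot(),f)
    if abs(f[1])>1.2: y+=np.clip(f[1]*.00015,-.0005,.0005)
    if f[2]>5: break
st=ctrl.get_state();print(st["t"],st["width"],st["finger_force"],st["eef_rot"])
E
```

```text
[-0.23  0.29 -3.27]
14.0 -3.9 [-1.53 -3.89 13.97] [ 0.39 -0.22  0.5 ]
13.0 -3.9 [-1.52 -3.92 12.96] [ 0.09 -0.09 -0.28]
12.0 -3.9 [-1.51 -3.93 11.98] [ 0.49 -0.25 -0.08]
11.0 -3.9 [-1.5  -3.92 10.98] [ 0.2  -0.25 -0.27]
10.0 -3.9 [-1.49 -3.92  9.98] [ 0.48  0.06 -0.39]
9.0 -3.9 [-1.51 -3.93  8.96] [ 0.39 -0.34 -0.54]
8.0 -3.9 [-1.5  -3.94  7.95] [ 0.33 -0.32  0.  ]
7.0 -3.9 [-1.49 -3.92  6.96] [ 0.25 -0.76 -0.26]
6.0 -3.9 [-1.52 -3.92  5.98] [ 0.17 -0.27 -0.13]
5.0 -3.9 [-1.51 -3.93  4.96] [ 0.18 -0.71  0.27]
4.0 -3.9 [-1.5  -3.92  3.98] [ 0.26 -0.25  0.33]
3.0 -3.9 [-1.49 -3.94  2.96] [ 0.2  -0.46 -0.17]
2.0 -3.9 [-1.49 -3.9   1.97] [ 0.49 -0.24 -0.03]
1.0 -3.9 [-1.51 -3.9   0.98] [ 0.47 -0.21  0.16]
-0.0 -3.9 [-1.47 -3.94 -0.03] [-0.09 -0.34 -0.22]
-1.0 -3.9 [-1.52 -3.91 -1.02] [ 0.62  0.01 -0.  ]
-2.0 -3.9 [-1.37 -3.76 -1.88] [ 0.48 -0.35  1.02]
-3.0 -3.9 [-1.23 -3.62 -2.67] [ 0.21 -0.82  4.66]
-4.0 -3.9 [-1.04 -3.45 -3.4 ] [ 0.08 -0.55  8.46]
36.6583 0.0091349731774259 69.65533554553986 [-179.73    0.42    2.59]
```

Home contact came at z ≈ −2.2 mm, which matches the 18 mm slot travel. I'll ease the force off, release, retreat and check.

```bash
python3 - <<'E'
from h import *
np.set_printoptions(precision=2,suppress=True)
ctrl.servo_line(tcp(.0010,-.0039,-.0028),speed=.01);print(F(),slot(),ctrl.get_state()["finger_force"])
ctrl.pause(.3)
ctrl.open_gripper();ctrl.pause(.3);st=ctrl.get_state();print(st["t"],st["width"],F())
p=st["tool_pos"]
print(ctrl.servo_line(p+[0,0,.06],speed=.04,threshold=8))
ctrl.servo_line(p+[0,0,.15],speed=.1);ctrl.pause(.2)
r=(R.from_euler("x",-40,degrees=True)*R.from_euler("xyz",[180,0,92.5],degrees=True)).as_euler("xyz",degrees=True)
ctrl.move_pose([.48,-.12,.36],r);ctrl.pause(.3)
c=vision.get_calibration("wrist");a=vision.snapshot("wrist");b=vision.snapshot("scene")
print(ctrl.get_state()["t"],proj(c,MARK),proj(vision.get_calibration("scene"),MARK))
cv2.imwrite("pics/f.png",np.hstack([cv2.resize(a[50:350,100:500],None,fx=1,fy=1),cv2.resize(b[120:270,60:260],(400,300))])[:,:,::-1])
E
```

```text
[-1.1   0.16  2.79] [-1.12 -3.73 -2.78] 69.17576104402542
38.3667 0.08529205993279623 [0.15 0.19 0.02]
False
42.4917 [321.61 216.15] [158.81 227.11]
```

View pics/f.png

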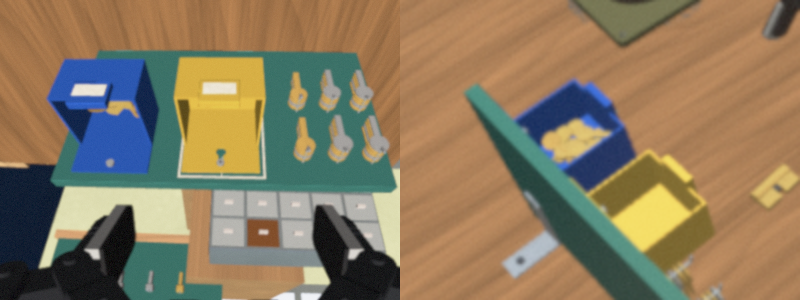

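The yellow bin hangs upright inside its outline, with the screw head in the slot at about (221,153) in this picture. The gripper is clear, so I'm handing in.

```bash
python3 -c "
from workcell import ctrl
print(ctrl.job_done())"
```

```text
the job is handed in; nothing more can be done
None
```

I hung the yellow bin on its screw, slid it fully home while still holding it, let go and handed the job in at about 42 s of the 72 s; the final pictures show it upright in its outline, but no verdict was returned.

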